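Free the engraving plate from a clamp nut of unknown thread hand

ROBOT

A 7-joint arm with a two-finger parallel gripper is mounted at the origin on the work surface. World frame = base frame: x ahead of the robot, y to its left, z up, the work surface at z = 0. Lengths are in m, angles in degrees, forces in N, time in s.
With the tool pointing down it reaches from about 0.425 to 0.875 m from the base axis. Payload 4.7 kg.
Tool frame: the origin (TCP) lies at the very end of the fingers, on their centre line; the grasp point (between the pads) lies 19 mm behind it; z points along the fingers, y is the direction in which the jaws open and shut (so a half turn about z gives the same grasp; the last joint's range is limited). The gripper opens to 87 mm and grips with 3 to 60 N. Pads are 19 mm wide; open, the fingers measure 117 mm over their backs; the gripper's body (75 mm by 190 mm) begins 51 mm behind the grasp point.
Start: joints at [-75.854, 18.392, -4.016, 83.108, 1.295, 78.541, -3.26], TCP at [0.15, 0.632, 0.223] pointing down, gripper open.
Joint ranges: [-163.93, 163.93], [-17.29, 119.83], [-79.2, 71.16], [3.27, 140.29], [-89.18, 269.18], [5.43, 117.66], [-154.24, 154.24]. Speed limits (degrees/s): [147.25, 147.25, 180, 180, 180, 180, 180].

INTERFACE

Orientations are given as [roll, pitch, yaw] about the fixed x, y, z axes, in that order (R = Rz(yaw) Ry(pitch) Rx(roll)).
In Python, from cell import * gives the robot as it stands.
- The arm moves only by the tool drive_tool, never from a script. Its argument "moves" is text: rows parted by semicolons, each of 5 numbers parted by spaces: the shift along the tool's x, y, z in m, then the turn about the tool's z in degrees, then the gripper's target within -1 to 1 (fully open at 1, half-way at 0, shut at -1). In form: x y z yaw fingers; .... A call has exactly 8 rows; each row is the pose to reach, as a shift and turn from the pose commanded when the call began, along the tool's axes at that moment; what a row does not reach only later rows make up. A row lasts 1/10 s, in which the tool goes at most 50 mm and 8.59 degrees, less where a joint would pass 70% of its speed; a pose out of reach is approached as far as the arm can. A call with a gripper value outside its range is refused whole. The fingers move at their own pace and stop on an object; "grip_force" is the grip in N (left out, the last holds). Time passes only in rows, so rows that repeat a pose let the fingers close, or fill a call up. It gives the time, the measured TCP pose, the force and the opening at its end, in the units of the state.
- get_obs(): the state, without advancing time (a new reading comes with each control period).
- read_camera(name): name is "side" or "top"; returns (picture, depth): 480x640x3 uint8, red, green, blue; 480x640 float32, m along the optical axis (not along the pixel's ray), 0 where there is no reading.
- calibration(name): a dict with "intrinsics" (3x3 intrinsics, pixels), "cam_to_world" (4x4, takes a point from camera to world coordinates). Camera axes: x right, y up, looking along -z (the intrinsics and any distortion apply to the point x, -y, -z); pixel columns grow to the right and rows downward; lengths in m; the calibration is good to about 2 mm. A picture is of the moment at which its call begins. calibration takes no time and is no camera call.
- sign_off(): hands the job in, once; it reports no verdict.
Trained networks look in the newest picture that a camera, given by its name, has taken for a name from the list of things; names that differ only in an ending like _2 or _b are one class to them, and where a whole thing is asked for, a point or a joint stands for the part that bears it (a point fixed in the world has none). Each returns a list of dicts, best first, with "conf" (0 to 1); they miss things now and then, are a little off and sometimes report something else, mostly with a low value. They report only what shows in the picture. A call takes as long as a camera call. They do not tell look-alikes from the thing itself.
- search_frame(camera, name): "uv" ([column, row] in pixels, amid what is visible of it).
- pinpoint(camera, name): "uv" ([column, row] in pixels: a listed point, or the origin of a listed thing).
The state is a dict: "time_s": time; "qpos": joint angles; "joint_velocities": joint speeds; "effort": joint torques, N m; "tool_pos": TCP position; "tool_rot": TCP orientation; "force": force on the tool from outside, world axes, zero at the start; "wrist_torque": the same for the moment, N m; "grip_width": finger opening in m.
Only numpy, scipy, OpenCV 4.12 (cv2) and the standard library are available. Lean on these libraries where they do the work, as an engineer would, in place of code of your own. Each camera call takes 0.05 s, during which the arm holds its last target. There are 200 camera calls.

TASK

The slotted brass plate is clamped in the engraver's vise by a crank nut, and nobody remembers whether that nut has a left-hand or a right-hand thread (left-hand is quite likely). Try the crank gently both ways to learn which way it gives, never forcing it so hard that the vise head slews round, and turn it that way until it is well loose, about 75 degrees; then draw the plate out from under the nut and lay it flat, lip up, in the wooden tray. Leave the crank loosened and the other things on the bench where they are.

Things in the scene. Friction and masses are not known exactly. Their poses are not given: they have to be found in the camera images.
- vise: Engraver's vise: round dark steel base 132 mm across, fixed to the bench, with a round steel head (116 mm across, flat top 80 mm up). Origin on its vertical axis at bench height. Its -x axis (towards the robot, give or take 0.35 rad) is the way the plate draws out. Rails 8 mm high stand on the head beside the plate (inner faces y = +-32 mm) and a stop behind it (x = 33 to 39 mm).
- vise_rim (a point): Point on the rim of the vise head's top face, 58 mm from the axis towards the vise's +y. The head can be slewed about the vertical axis by force: it holds 1.2 N m (16 N at the crank pin). It must not be slewed; this point moving more than 8 mm (8 degrees) is a failure.
- nut (a joint): Clamp nut angle, rad: 0 tight, positive counter-clockwise from above, stops at +-1.45. Left-hand thread turns only to negative, right-hand only to positive; the hand is drawn anew and cannot be seen. The free way drags steadily, 0.4 N m (5 to 6 N at the pin), and stays as left; the other way is solid after 0.04 rad. Loose beyond 1.1 either way. The nut is captive; it rises 5 mm x sin(angle).
- crank_pin (a point): Middle of the crank pin: upright dark steel pin, 14 mm diameter, 97 to 145 mm above the bench when tight, this point at 125 mm. It ends a level bar (10 mm thick, axis 103 mm up), 75 mm from the vise axis, and circles that axis; tight, it lies along the vise's +x. Nothing is beside or under it.
- nut_top (a point): Centre of the top of the clamp nut, on the vise axis, 110 mm above the bench when tight. The nut is steel, its flange 34 mm across (86 to 92 mm up), its hub 24 mm; the crank bar leaves the hub sideways.
- plate: Brass plate 90 x 60 x 5 mm, 0.28 kg, lying in the vise. Origin on its underside, at the vise axis while clamped, axes as the vise's; it covers x = -60 to 30, y = +-30 mm. A 16 mm slot open at +x straddles the 10 mm stud. Two ridges 4 mm high (x = 19 to 24 mm) catch on the flange until the nut is loose. Draw it along -x at least 50 mm to clear the nut, then lift.
- plate_lip (a point): Grip point of the plate's lip, its handle: an upright brass tab at the plate's -x end (x = -60 to -50 mm, 36 mm wide in y, from 5 to 45 mm above the plate's underside; this point on its mid-plane at 30 mm). Pinch it from above across its 10 mm thickness, fingertips clear of the plate (its top face lies at 5 mm, beside the lip's inner face). The plate slides with a few newtons.
- tray: Open wooden tray fixed to the bench, 170 (x) x 130 (y) x 22 mm high, walls and floor about 6 mm thick, inside 158 x 118 mm. Origin: centre of its underside. It may lie left or right of the vise.
- graver_1: Bystander: hand graver with a wooden mushroom handle, 115 mm long, lying flat. Leave alone.
- graver_2: Bystander: another such graver. Leave alone.
- oil_bottle: Bystander: small amber bottle, 34 mm across, 75 mm high. Leave it standing where it is.
- insert_box: Bystander: low cardboard box 75 x 50 mm with small cards standing in it, 28 mm high. Leave alone. Its place and the tray's may be swapped.
- steel_cup: Bystander: steel cup, 56 mm across, 55 mm high, beyond the vise. Leave alone.
- pliers: Bystander: small pliers with yellow grips, 115 mm long, lying flat. Leave alone.
Mind the look-alikes: they are no part of the job. Of the things that look like the plate, the middle-sized one is meant.

How it is judged (in metres and radians):
On the way, in this order (a step that is already met when the one before it is completed fails the run):
1. the clamp nut is loosened (turned more than 1.1 rad the way it gives) ((value of joint nut above 1.1 rad or value of joint nut below -1.1 rad)), for 0.2 s.
2. the plate is drawn clear of the nut (origin 50 mm or more from the vise axis) (horizontal distance between plate and vise above 0.05 m), for 0.1 s.
At the end, for the whole second after the job is handed in: The plate lies at rest flat on the tray's floor (its origin inside the tray's outline and within 12 mm above the tray's underside, tilted less than 0.1 rad, lip up), released, with the crank still turned more than 1.0 rad from tight (z of plate in the frame of tray between 0 and 0.012 m and x of plate in the frame of tray between -0.085 and 0.085 m and y of plate in the frame of tray between -0.065 and 0.065 m and angle between plate's own z axis and vertical below 0.1 rad and linear speed of plate below 0.02 m/s and (value of joint nut above 1 rad or value of joint nut below -1 rad)); the robot touches nothing.
It fails at once if the vise head was slewed (rim moved more than 8 mm) (distance of vise_rim from where it was at the start of the episode above 0.008 m).
It fails at once if a bystander was disturbed (moved more than 25 mm) (distance of any of graver_1, graver_2, oil_bottle, insert_box, steel_cup, pliers from where it was at the start of the episode above 0.025 m).
It fails at once if the plate was dropped or thrown (faster than 0.6 m/s out of the fingers) (linear speed of plate above 0.6 m/s and contact force between the fingers and plate below 0.1 N).
It also fails if it takes over 61 s, if anything falls off the work surface, if the arm or the gripper's body presses on something with over 40 N, if the wrist force passes 120 N, or if a joint passes its speed limit or range.

## Working session

There is one attempt and no reset: what is moved stays moved. The work goes in short steps, Python scripts to look and compute and a tool call to move; the robot and the scene stay as the last step left them, time stands still between calls to the robot, and variables do not carry over. Pictures are saved under pics/ and viewed, about 8 in all and at most 12, crops included, and the job is handed in when it is done.

Besides the shell and the picture viewer there is one more tool, called after "Request:" by a JSON object that holds its "name" and its "arguments", one argument or row to a line. drive_tool: Moves the arm, as the interface text tells. Its arguments: {"type":"object","properties":{"moves":{"type":"string"},"grip_force":{"type":"number"}},"required":["moves"]}

```bash
ls; mkdir -p pics; cat > h.py <<'E'
from cell import *
import numpy as np, cv2
def shot(cam,name=None):
    p,d=read_camera(cam)
    if name: cv2.imwrite('pics/'+name,p[:,:,::-1])
    np.savez('last_%s.npz'%cam,p=p,d=d)
    return p,d
def ray(cam,uv):
    c=calibration(cam);K=np.array(c['intrinsics']);T=np.array(c['cam_to_world'])
    dist=c.get('distortion')
    x=(uv[0]-K[0,2])/K[0,0];y=(uv[1]-K[1,2])/K[1,1]
    return T[:3,3],T[:3,:3]@np.array([x,-y,-1.])
def atz(cam,uv,z):
    o,r=ray(cam,uv);return o+r*(z-o[2])/r[2]
def dep(cam,uv,d):
    o,r=ray(cam,uv);u,v=int(round(uv[0])),int(round(uv[1]))
    w=d[max(v-1,0):v+2,max(u-1,0):u+2];w=w[w>0]
    return o+r*np.median(w) if w.size else None
def cloud(cam,d):
    c=calibration(cam);K=np.array(c['intrinsics']);T=np.array(c['cam_to_world'])
    v,u=np.mgrid[0:480,0:640]
    P=np.stack([(u-K[0,2])/K[0,0]*d,-(v-K[1,2])/K[1,1]*d,-d],-1)
    return P@T[:3,:3].T+T[:3,3]
E
python3 - <<'E'
from h import *
np.set_printoptions(precision=3,suppress=True)
for c in('top','side'):
    p,d=shot(c,c+'0.png'); k=calibration(c);print(c,k.keys(),np.array(k['intrinsics']),np.array(k['cam_to_world']))
    for n in['vise','vise_rim','crank_pin','nut_top','plate','plate_lip','tray','graver_1','oil_bottle','insert_box','steel_cup','pliers']:
        for r in pinpoint(c,n)[:3]:
            print(n,np.round(r['conf'],2),np.round(r['uv'],1),dep(c,r['uv'],d) if 0<=r['uv'][1]<480 and 0<=r['uv'][0]<640 else '')
print(get_obs())
E
```

```text
pics
top dict_keys(['intrinsics', 'cam_to_world']) [[602.667   0.    322.78 ]
 [  0.    602.667 240.364]
 [  0.      0.      1.   ]] [[-0.026  0.997 -0.074  0.431]
 [-1.    -0.026  0.006  0.017]
 [ 0.004  0.074  0.997  1.569]
 [ 0.     0.     0.     1.   ]]
vise 0.97 [312. 242.] [0.537 0.035 0.1  ]
vise 0.53 [293.2 228.8] [0.572 0.081 0.082]
vise_rim 0.81 [290.9 230.1] [0.569 0.087 0.081]
crank_pin 0.79 [319.8 206. ] [0.619 0.014 0.146]
nut_top 0.52 [313.  240.3] [0.54  0.033 0.111]
plate 0.8 [312.4 239. ] [0.543 0.034 0.113]
plate 0.69 [198.5 349.6] [0.275 0.335 0.003]
plate 0.65 [356.1 168.3] [ 0.736 -0.085  0.   ]
plate_lip 0.85 [340.3 166.8] [ 0.735 -0.042  0.033]
plate_lip 0.82 [300.6 257. ] [0.5   0.063 0.127]
plate_lip 0.57 [165.4 354.7] [0.269 0.408 0.05 ]
tray 0.8 [439.6 256.5] [ 0.497 -0.294  0.006]
tray 0.38 [402.4 181.7] [ 0.688 -0.197  0.055]
graver_1 0.72 [382.2 309.9] [ 0.364 -0.14   0.007]
graver_1 0.57 [278.1 316.4] [0.354 0.128 0.013]
oil_bottle 0.62 [403.3 184.3] [ 0.681 -0.2    0.053]
insert_box 0.88 [210.8 270.8] [0.475 0.297 0.024]
steel_cup 0.65 [310.8 238.3] [
[... 1117 characters left out ...]
20. ] [0.475 0.281 0.019]
insert_box 0.41 [360.3 217.5] [0.621 0.004 0.123]
steel_cup 0.7 [300.6 230.2] [0.492 0.042 0.123]
steel_cup 0.59 [389.6 234.9] [0.74  0.03  0.006]
pliers 0.77 [228.1 282.2] [ 0.348  0.118 -0.   ]
{'time_s': 1.3, 'qpos': array([-75.853,  18.393,  -4.017,  83.107,   1.295,  78.541,  -3.261]), 'joint_velocities': array([-0.025,  0.032,  0.046, -0.038,  0.006, -0.003, -0.085]), 'effort': array([ -0.   , -49.112,  -0.403, -31.276,  -0.064,   0.034,   0.   ]), 'tool_pos': array([0.15 , 0.632, 0.223]), 'tool_rot': array([179.996,   0.002, 166.662]), 'force': array([ 0.292,  0.025, -0.345]), 'wrist_torque': array([-0.011, -0.017,  0.041]), 'grip_width': 0.08709606639660893}
```

View pics/top0.png

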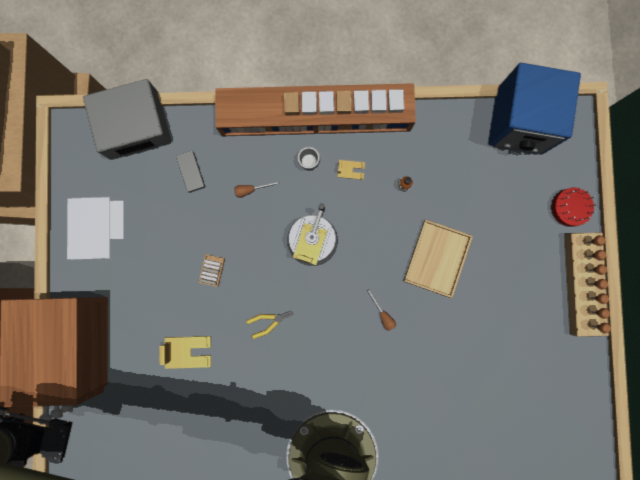

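View pics/side0.png

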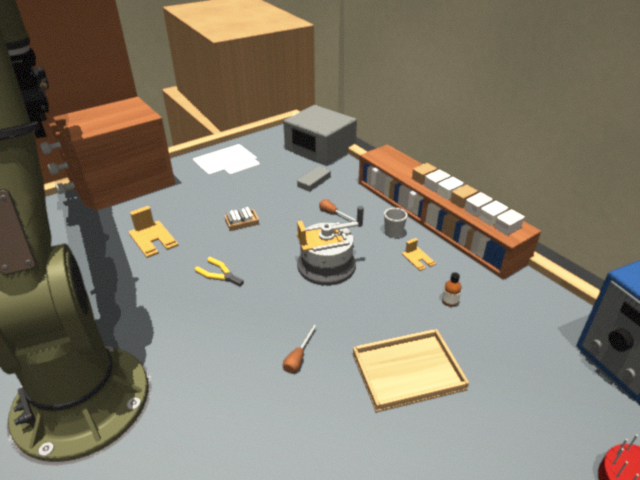

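The target is the middle-sized plate, which is clamped in the vise. Candidates in the top view are:
- **In the vise**, (312,240), lip near (300,257). This is the one I choose.
- **Large plate**, lying at (186,352).
- **Small plate**, at (352,170).

The crank pin is at (321,208), the tray at (439,258), and the box is on the left. Next I'll measure poses from depth and check my choice in one crop.

```bash
python3 - <<'E'
from h import *
np.set_printoptions(precision=4,suppress=True)
ims=[]
for cam,box in(('top',(260,190,100,80)),('side',(280,190,100,100))):
    f=np.load('last_%s.npz'%cam);p,d=f['p'],f['d'];P=cloud(cam,d);ok=d>0
    near=ok&(np.hypot(P[...,0]-.54,P[...,1]-.034)<.11)
    for lo,hi in((.074,.084),(.135,.16),(.115,.132),(.106,.114)):
        m=near&(P[...,2]>lo)&(P[...,2]<hi);Q=P[m]
        n,l=cv2.connectedComponents(m.astype(np.uint8))[0:2]
        print(cam,lo,hi,[(int((l==i).sum()),P[l==i].mean(0)) for i in range(1,n) if (l==i).sum()>3])
        if lo==.074 and len(Q)>5:
            c,r=cv2.minEnclosingCircle(Q[:,:2].astype(np.float32));print('head circ',c,r)
    m=ok&(P[...,2]>.012)&(P[...,2]<.035)&(abs(P[...,0]-.497)<.13)&(abs(P[...,1]+.294)<.11)
    print('tray',cv2.minAreaRect(P[m][:,:2].astype(np.float32)),m.sum())
    x,y,w,h=box;ims.append(cv2.resize(p[y:y+h,x:x+w,::-1],(390,390)))
cv2.imwrite('pics/crop.png',np.hstack(ims))
E
```

```text
top 0.074 0.084 [(298, array([0.5691, 0.0665, 0.0798])), (357, array([0.5399, 0.0053, 0.0802])), (38, array([0.5629, 0.059 , 0.082 ])), (16, array([0.5711, 0.0199, 0.0803])), (5, array([0.5685, 0.0446, 0.0813])), (11, array([0.5553, 0.0024, 0.08  ])), (13, array([0.5345, 0.0707, 0.0822])), (7, array([0.5356, 0.061 , 0.0811])), (21, array([0.5261, 0.0508, 0.0818])), (6, array([0.5053, 0.0812, 0.0818])), (5, array([0.4914, 0.0347, 0.081 ]))]
head circ (0.5450180768966675, 0.03882128372788429) 0.061617277562618256
top 0.135 0.16 [(28, array([0.6185, 0.0114, 0.1449]))]
top 0.115 0.132 [(5, array([0.6135, 0.0112, 0.1211])), (7, array([0.5496, 0.0364, 0.1183])), (60, array([0.4965, 0.055 , 0.1248]))]
top 0.106 0.114 [(116, array([0.57  , 0.029 , 0.1098]))]
tray ((0.4917149245738983, -0.2866462767124176), (0.1315024197101593, 0.28149038553237915), 68.6221923828125) 764
side 0.074 0.084 [(34, array([0.5657, 0.0863, 0.0802])), (8, array([0.5455, 0.066 , 0.0836])), (495, array([0.549 , 0.0026, 0.0798])), (5, array([0.5307, 0.0627, 0.0832])), (4, array([0.5217, 0.0616, 0.0832])), (18, array([0.5229, 0.0415, 0.0833])), (8, array([0.5372, 0.0259, 0.0833]))]
head circ (0.5476586818695068, 0.03420525789260864) 0.0616193488240242
side 0.135 0.16 [(46, array([0.6213, 0.0073, 0.1425]))]
side 0.115 0.132 [(38, array([0.6198, 0.0062, 0.1233])), (77, array([0.4987, 0.0507, 0.1232])), (6, array([0.5508, 0.0348, 0.1156]))]
side 0.106 0.114 [(150, array([0.5762, 0.024 , 0.1091])), (5, array([0.4989, 0.0616, 0.1099])), (20, array([0.4942, 0.0393, 0.1103]))]
tray ((0.4960860013961792, -0.28859269618988037), (0.13328298926353455, 0.17156225442886353), 68.6550521850586) 1553
```

View pics/crop.png

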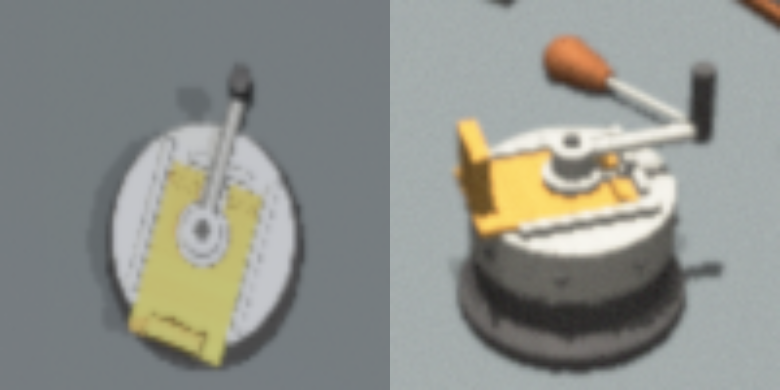

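The crop confirms it: brass plate under the nut, lip at the robot side, crank pin opposite. The axis is about (0.548, 0.0365), vise yaw is −19.7°, and the tray centre is about (0.496, −0.289), yaw −21°.

```bash
cat >> h.py <<'E'
def delta(x,y,z,yaw):
    o=get_obs();p=o['tool_pos'];a=np.radians(o['tool_rot'][2])
    dx,dy=x-p[0],y-p[1]
    t=-(yaw-o['tool_rot'][2]+180)%360-180
    t=-((yaw-o['tool_rot'][2]+180)%360-180)
    print('shift %.4f %.4f %.4f turn %.2f'%(np.cos(a)*dx+np.sin(a)*dy,np.sin(a)*dx-np.cos(a)*dy,p[2]-z,t))
E
python3 -c "
from h import *
delta(.6185,.0114,.21,160.3)"
```

```text
shift -0.5992 -0.4962 0.0126 turn 6.36
```

Request:
{"name": "drive_tool", "arguments": {
  "moves": "-.0385 -.032 0 1 1; -.077 -.064 0 1 1; -.1155 -.096 0 2 1; -.154 -.128 0 3 1; -.1925 -.16 0 3 1; -.231 -.192 0 4 1; -.2695 -.224 0 5 1; -.308 -.256 0 6.4 1"
}}

```text
time_s: 2.1
tool_pos: [0.3913, 0.311, 0.223]
tool_rot: [179.9, 0.0, 160.2]
force: [1.2, 0.7, -0.2]
grip_width: 0.0868
```

Request:
{"name": "drive_tool", "arguments": {
  "moves": "-.0385 -.032 0 0 1; -.077 -.064 0 0 1; -.1155 -.096 0 0 1; -.154 -.128 0 0 0.5; -.1925 -.16 0 0 0; -.231 -.192 0 0 0; -.26 -.215 0 0 0; -.28 -.232 0 0 0"
}}

```text
time_s: 2.9
tool_pos: [0.5766, -0.0037, 0.2229]
tool_rot: [-180.0, 0.1, 160.1]
force: [-0.0, 0.7, -0.2]
grip_width: 0.055
```

```bash
python3 -c "
from h import *
print(get_obs())
delta(.6185,.0114,.116,160.3)"
```

```text
{'time_s': 2.9, 'qpos': array([-30.73364819,  10.01012749,  32.20953417,  95.04342748,
        -5.40776558,  76.45783233,  72.41585654]), 'joint_velocities': array([ 19.02702183,  17.96406865,   9.19978686, -16.51325474,
       -11.89810251,   2.93531147,  31.00723555]), 'effort': array([-1.04227144e+00, -3.67992353e+01,  3.27565357e+00, -3.00582290e+01,
        3.36388266e-01, -8.58233368e-03, -4.28484259e-01]), 'tool_pos': array([ 0.5765859 , -0.00368267,  0.22288173]), 'tool_rot': array([-1.79964326e+02,  7.84311585e-02,  1.60071003e+02]), 'force': array([-0.03543557,  0.68989215, -0.18939406]), 'wrist_torque': array([ 0.06726946, -0.01456527,  0.00631907]), 'grip_width': 0.055009037243165075}
shift -0.0343 0.0285 0.1069 turn -0.23
```

Request:
{"name": "drive_tool", "arguments": {
  "moves": "-.018 .013 .01 0 -.1; -.036 .026 .03 0 -.1; -.036 .026 .05 0 -.1; -.036 .026 .06 0 -.1; -.036 .026 .06 0 -.1; -.036 .026 .06 0 -.1; -.036 .026 .06 0 -.1; -.036 .026 .06 0 -.1"
}}

```text
time_s: 3.7
tool_pos: [0.6187, 0.0121, 0.1639]
tool_rot: [179.9, 0.1, 160.3]
force: [-0.5, -0.0, 0.5]
grip_width: 0.0393
```

```bash
python3 - <<'E'
from h import *
p,d=shot('side');p2,d2=shot('top')
cv2.imwrite('pics/a.png',np.hstack([cv2.resize(p[130:290,270:430,::-1],(390,390)),cv2.resize(p2[140:280,250:390,::-1],(390,390))]))
delta(.6185,.0114,.116,160.3); print(get_obs()['tool_pos'])
E
```

```text
shift -0.0003 -0.0007 0.0475 turn -0.03
[0.61850583 0.01219101 0.16345964]
```

View pics/a.png

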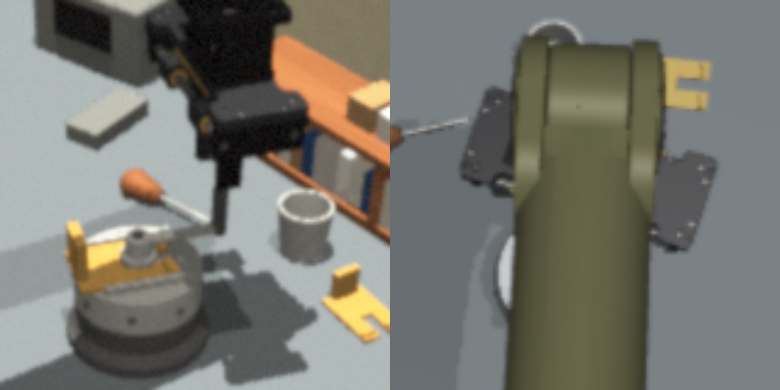

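The crop shows the near finger just above the crank pin, at about (225,190) in the left half. The side view agrees with the measured pose, so I'll descend and pinch lightly.

Request:
{"name": "drive_tool", "arguments": {
  "moves": "0 -.001 .015 0 -.1; 0 -.001 .03 0 -.1; 0 -.001 .044 0 -.1; 0 -.001 .047 0 -.1; 0 -.001 .047 0 -1; 0 -.001 .047 0 -1; 0 -.001 .047 0 -1; 0 -.001 .047 0 -1",
  "grip_force": 6
}}

```text
time_s: 4.6
tool_pos: [0.6184, 0.0114, 0.1162]
tool_rot: [179.9, 0.1, 160.3]
force: [1.6, 3.4, 0.1]
grip_width: 0.0148
```

Request:
{"name": "drive_tool", "arguments": {
  "moves": "0 0 0 0 -1; 0 0 0 0 -1; 0 0 0 0 -1; 0 0 0 0 -1; 0 0 0 0 -1; 0 0 0 0 -1; 0 0 0 0 -1; 0 0 0 0 -1"
}}

```text
time_s: 5.4
tool_pos: [0.6185, 0.0119, 0.116]
tool_rot: [179.9, 0.1, 160.3]
force: [3.1, 4.9, 2.7]
grip_width: 0.0136
```

Request:
{"name": "drive_tool", "arguments": {
  "moves": "0 .001 0 0 -1; 0 .002 0 0 -1; 0 .003 0 0 -1; 0 .003 0 0 -1; 0 .003 0 0 -1; 0 .003 0 0 -1; 0 .003 0 0 -1; 0 .003 0 0 -1"
}}

```text
time_s: 6.2
tool_pos: [0.6189, 0.0127, 0.1157]
tool_rot: [-179.9, 0.0, 160.2]
force: [2.2, -2.4, 5.5]
grip_width: 0.0134
```

Request:
{"name": "drive_tool", "arguments": {
  "moves": "0 .0007 0 0 -1; 0 .0014 0 0 -1; 0 .002 0 0 -1; 0 .002 0 0 -1; 0 .002 0 0 -1; 0 .002 0 0 -1; 0 .002 0 0 -1; 0 .002 0 0 -1"
}}

```text
time_s: 7.0
tool_pos: [0.619, 0.013, 0.1156]
tool_rot: [-179.8, 0.0, 160.2]
force: [0.2, -5.1, 4.8]
grip_width: 0.0137
```

Request:
{"name": "drive_tool", "arguments": {
  "moves": "0 .0007 0 0 -1; 0 .0014 0 0 -1; 0 .002 0 0 -1; 0 .002 0 0 -1; 0 .002 0 0 -1; 0 .002 0 0 -1; 0 .002 0 0 -1; 0 .002 0 0 -1"
}}

```text
time_s: 7.8
tool_pos: [0.6193, 0.0139, 0.1155]
tool_rot: [-179.7, -0.0, 160.1]
force: [-1.0, -7.4, 5.2]
grip_width: 0.0139
```

Request:
{"name": "drive_tool", "arguments": {
  "moves": "0 .0007 0 0 -1; 0 .0014 0 0 -1; 0 .002 0 0 -1; 0 .002 0 0 -1; 0 .002 0 0 -1; 0 .002 0 0 -1; 0 .002 0 0 -1; 0 .002 0 0 -1"
}}

```text
time_s: 8.6
tool_pos: [0.6198, 0.0147, 0.1154]
tool_rot: [-179.7, -0.0, 160.1]
force: [-0.9, -7.3, 5.6]
grip_width: 0.0135
```

Request:
{"name": "drive_tool", "arguments": {
  "moves": "0 .0007 0 0 -1; 0 .0014 0 0 -1; 0 .002 0 0 -1; 0 .0025 0 0 -1; 0 .003 0 0 -1; 0 .003 0 0 -1; 0 .003 0 0 -1; 0 .003 0 0 -1"
}}

```text
time_s: 9.4
tool_pos: [0.6203, 0.0158, 0.1154]
tool_rot: [-179.5, -0.0, 160.0]
force: [-2.4, -10.2, 7.5]
grip_width: 0.0139
```

Request:
{"name": "drive_tool", "arguments": {
  "moves": "0 -.002 0 0 -1; 0 -.004 0 0 -1; 0 -.006 0 0 -1; 0 -.008 0 0 -1; 0 -.01 0 0 -1; 0 -.01 0 0 -1; 0 -.01 0 0 -1; 0 -.01 0 0 -1"
}}

```text
time_s: 10.2
tool_pos: [0.6192, 0.0139, 0.1158]
tool_rot: [179.9, 0.1, 160.3]
force: [4.8, 0.5, 3.6]
grip_width: 0.0138
```

Request:
{"name": "drive_tool", "arguments": {
  "moves": "0 -.001 0 0 -1; 0 -.002 0 0 -1; 0 -.003 0 0 -1; 0 -.004 0 0 -1; 0 -.004 0 0 -1; 0 -.004 0 0 -1; 0 -.004 0 0 -1; 0 -.004 0 0 -1"
}}

```text
time_s: 11.0
tool_pos: [0.6186, 0.0123, 0.1161]
tool_rot: [179.8, 0.1, 160.4]
force: [6.9, 3.8, 3.0]
grip_width: 0.0139
```

Request:
{"name": "drive_tool", "arguments": {
  "moves": "0 -.001 0 0 -1; 0 -.002 0 0 -1; 0 -.003 0 0 -1; 0 -.003 0 0 -1; 0 -.003 0 0 -1; 0 -.003 0 0 -1; 0 -.003 0 0 -1; 0 -.003 0 0 -1"
}}

```text
time_s: 11.8
tool_pos: [0.6178, 0.0095, 0.1161]
tool_rot: [179.8, 0.1, 160.4]
force: [6.9, 4.2, 2.7]
grip_width: 0.014
```

Request:
{"name": "drive_tool", "arguments": {
  "moves": "0 -.001 0 0 -1; 0 -.002 0 0 -1; 0 -.003 0 0 -1; 0 -.004 0 0 -1; 0 -.005 0 0 -1; 0 -.006 0 0 -1; 0 -.006 0 0 -1; 0 -.006 0 0 -1"
}}

```text
time_s: 12.6
tool_pos: [0.6156, 0.0036, 0.1162]
tool_rot: [179.8, 0.1, 160.4]
force: [6.2, 2.8, 3.7]
grip_width: 0.0136
```

The crank blocks counter-clockwise: the force climbed to 10 N for a few mm, then sprang back. Clockwise it gives steadily at about 6 N, so it is a left-hand thread. Next I'll follow the arc.

```bash
python3 - <<'E'
import numpy as np
c=np.array([.548,.0365]);R=.0752
a0=-28.;yaw0=160.3
pos=lambda a:c+R*np.array([np.cos(np.radians(a)),np.sin(np.radians(a))])
for k in range(3):
    s=a0-24*k;y=np.radians(yaw0-24*k);o=[]
    for i in range(1,9):
        d=pos(s-3*i)-pos(s);o.append('%.4f %.4f 0 %d -1'%(np.cos(y)*d[0]+np.sin(y)*d[1],np.sin(y)*d[0]-np.cos(y)*d[1],3*i))
    print('; '.join(o))
E
```

```text
0.0007 -0.0039 0 3 -1; 0.0015 -0.0077 0 6 -1; 0.0026 -0.0115 0 9 -1; 0.0039 -0.0152 0 12 -1; 0.0053 -0.0189 0 15 -1; 0.0070 -0.0225 0 18 -1; 0.0088 -0.0259 0 21 -1; 0.0108 -0.0293 0 24 -1
0.0007 -0.0039 0 3 -1; 0.0015 -0.0077 0 6 -1; 0.0026 -0.0115 0 9 -1; 0.0039 -0.0152 0 12 -1; 0.0053 -0.0189 0 15 -1; 0.0070 -0.0225 0 18 -1; 0.0088 -0.0259 0 21 -1; 0.0108 -0.0293 0 24 -1
0.0007 -0.0039 0 3 -1; 0.0015 -0.0077 0 6 -1; 0.0026 -0.0115 0 9 -1; 0.0039 -0.0152 0 12 -1; 0.0053 -0.0189 0 15 -1; 0.0070 -0.0225 0 18 -1; 0.0088 -0.0259 0 21 -1; 0.0108 -0.0293 0 24 -1
```

Request:
{"name": "drive_tool", "arguments": {
  "moves": "0.0007 -0.0039 0 3 -1; 0.0015 -0.0077 0 6 -1; 0.0026 -0.0115 0 9 -1; 0.0039 -0.0152 0 12 -1; 0.0053 -0.0189 0 15 -1; 0.007 -0.0225 0 18 -1; 0.0088 -0.0259 0 21 -1; 0.0108 -0.0293 0 24 -1"
}}

```text
time_s: 13.4
tool_pos: [0.5957, -0.021, 0.1166]
tool_rot: [179.8, 0.0, 136.2]
force: [5.4, 2.3, 5.8]
grip_width: 0.0135
```

Request:
{"name": "drive_tool", "arguments": {
  "moves": "0.0007 -0.0039 0 3 -1; 0.0015 -0.0077 0 6 -1; 0.0026 -0.0115 0 9 -1; 0.0039 -0.0152 0 12 -1; 0.0053 -0.0189 0 15 -1; 0.007 -0.0225 0 18 -1; 0.0088 -0.0259 0 21 -1; 0.0108 -0.0293 0 24 -1"
}}

```text
time_s: 14.2
tool_pos: [0.5674, -0.0346, 0.1165]
tool_rot: [179.8, -0.1, 112.2]
force: [6.0, 4.5, 5.6]
grip_width: 0.0141
```

Request:
{"name": "drive_tool", "arguments": {
  "moves": "0.0007 -0.0039 0 3 -1; 0.0015 -0.0077 0 6 -1; 0.0026 -0.0115 0 9 -1; 0.0039 -0.0152 0 12 -1; 0.0053 -0.0189 0 15 -1; 0.007 -0.0225 0 18 -1; 0.0088 -0.0259 0 21 -1; 0.0108 -0.0293 0 24 -1"
}}

```text
time_s: 15.0
tool_pos: [0.5367, -0.0352, 0.1166]
tool_rot: [179.8, -0.2, 88.3]
force: [6.8, 3.8, 5.9]
grip_width: 0.0138
```

Pin angle is now −99° against −19.7° when tight, so it has turned about 79°. Next I'll release it and go up to the lip.

Request:
{"name": "drive_tool", "arguments": {
  "moves": "0 0 0 0 -.1; 0 0 0 0 -.1; 0 0 0 0 -.1; 0 0 -.02 0 -.1; 0 0 -.05 0 -.1; 0 0 -.06 0 -.1; 0 0 -.06 0 -.1; 0 0 -.06 0 -.1"
}}

```text
time_s: 15.8
tool_pos: [0.5338, -0.0379, 0.1743]
tool_rot: [-179.9, 0.0, 88.3]
force: [-0.7, -0.2, -0.6]
grip_width: 0.039
```

```bash
python3 -c "
from h import *
print(get_obs()['tool_pos'],get_obs()['force'])
delta(.4965,.055,.16,70.3)"
```

```text
[ 0.53376732 -0.03788267  0.17430826] [-0.66196928 -0.22949236 -0.57091618]
shift 0.0917 -0.0401 0.0143 turn 17.97
```

Request:
{"name": "drive_tool", "arguments": {
  "moves": ".02 -.01 0 3 -.2; .04 -.02 0 8 -.25; .06 -.028 0 13 -.25; .08 -.036 .005 18 -.25; .0917 -.04 .014 18 -.25; .0917 -.04 .014 18 -.25; .0917 -.04 .014 18 -.25; .0917 -.04 .014 18 -.25"
}}

```text
time_s: 16.6
tool_pos: [0.498, 0.0535, 0.1615]
tool_rot: [180.0, 0.0, 70.2]
force: [-0.5, -0.9, 0.1]
grip_width: 0.0325
```

```bash
python3 - <<'E'
from h import *
np.set_printoptions(precision=4,suppress=True)
p,d=shot('side');p2,d2=shot('top')
cv2.imwrite('pics/b.png',np.hstack([cv2.resize(p[130:290,230:390,::-1],(390,390)),cv2.resize(p2[170:310,240:380,::-1],(390,390))]))
for n in('plate_lip','crank_pin','nut_top'):
    for r in pinpoint('side',n)[:3]: print(n,r['conf'],r['uv'])
P=cloud('side',d);near=(d>0)&(np.hypot(P[...,0]-.548,P[...,1]-.0365)<.1)
hsv=cv2.cvtColor(p,cv2.COLOR_RGB2HSV);br=(hsv[...,0]>12)&(hsv[...,0]<35)&(hsv[...,1]>110)
m=near&br&(P[...,2]>.115)&(P[...,2]<.132);print(m.sum(),P[m].mean(0))
f=np.load('last_top.npz')
delta(.4965,.055,.097,70.3);print(get_obs()['tool_pos'],get_obs()['grip_width'])
E
```

```text
plate_lip 0.83 [408.8, 246.5]
plate_lip 0.71 [141.1, 212.9]
plate_lip 0.7 [299.5, 228.8]
crank_pin 0.88 [338.8, 240.7]
crank_pin 0.45 [302.5, 356.3]
nut_top 0.67 [323.5, 222.8]
nut_top 0.19 [337.0, 214.1]
58 [0.4971 0.0473 0.1227]
shift 0.0001 -0.0015 0.0648 turn -0.08
[0.4979 0.0544 0.1618] 0.032378424683702875
```

View pics/b.png

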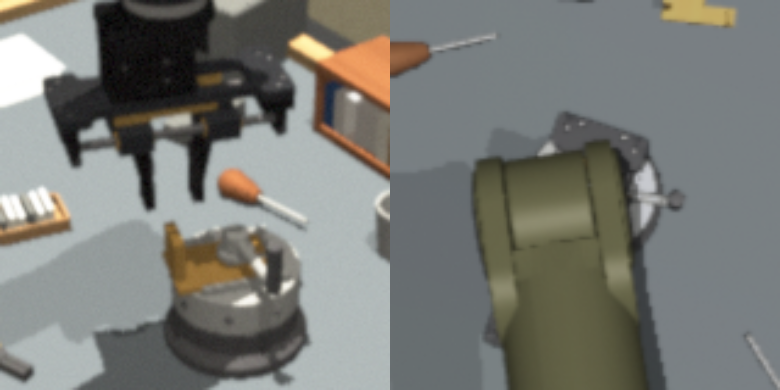

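The crop shows the crank swung clockwise to the right of the nut, about (270,270) in the left half. The open fingers are above the lip at (172,250). Next I'll descend and pinch it.

Request:
{"name": "drive_tool", "arguments": {
  "moves": "0 -.001 .02 0 -.25; 0 -.001 .04 0 -.25; 0 -.001 .056 0 -.25; 0 -.001 .063 0 -.25; 0 -.001 .063 0 -.25; 0 -.001 .063 0 -1; 0 -.001 .063 0 -1; 0 -.001 .063 0 -1",
  "grip_force": 15
}}

```text
time_s: 17.65
tool_pos: [0.4973, 0.0555, 0.0993]
tool_rot: [179.9, -0.1, 70.3]
force: [-0.6, -0.1, -0.9]
grip_width: 0.016
```

Request:
{"name": "drive_tool", "arguments": {
  "moves": "0 0 0 0 -1; 0 0 0 0 -1; 0 0 0 0 -1; 0 0 0 0 -1; 0 -.002 0 0 -1; 0 -.004 0 0 -1; 0 -.006 0 0 -1; 0 -.006 0 0 -1",
  "grip_force": 30
}}

```text
time_s: 18.45
tool_pos: [0.4919, 0.0572, 0.0992]
tool_rot: [179.9, -0.1, 70.3]
force: [4.3, -1.5, 6.4]
grip_width: 0.0103
```

Request:
{"name": "drive_tool", "arguments": {
  "moves": "0 -.004 0 0 -1; 0 -.009 0 0 -1; 0 -.014 0 0 -1; 0 -.019 0 0 -1; 0 -.024 0 0 -1; 0 -.028 0 0 -1; 0 -.031 0 0 -1; 0 -.031 0 0 -1"
}}

```text
time_s: 19.25
tool_pos: [0.4618, 0.068, 0.0989]
tool_rot: [180.0, -0.0, 70.3]
force: [2.2, -1.2, 5.6]
grip_width: 0.0096
```

Request:
{"name": "drive_tool", "arguments": {
  "moves": "0 -.005 0 0 -1; 0 -.01 0 0 -1; 0 -.015 0 0 -1; 0 -.02 0 0 -1; 0 -.024 0 0 -1; 0 -.025 0 0 -1; 0 -.025 0 0 -1; 0 -.025 0 0 -1"
}}

```text
time_s: 20.05
tool_pos: [0.4377, 0.0764, 0.0984]
tool_rot: [-179.9, 0.0, 70.3]
force: [1.1, -0.6, 4.3]
grip_width: 0.0102
```

Request:
{"name": "drive_tool", "arguments": {
  "moves": "0 0 0 0 -1; 0 0 -.004 0 -1; 0 0 -.01 0 -1; 0 0 -.025 0 -1; 0 0 -.045 0 -1; 0 0 -.065 0 -1; 0 0 -.08 0 -1; 0 0 -.085 0 -1",
  "grip_force": 45
}}

```text
time_s: 20.85
tool_pos: [0.4375, 0.0765, 0.1841]
tool_rot: [-179.9, -0.0, 70.3]
force: [-0.0, -0.2, -3.3]
grip_width: 0.0094
```

```bash
python3 -c "
from h import *
print(get_obs()['tool_pos'],get_obs()['force'],get_obs()['grip_width'])
delta(.459,-.274,.183,68.7)"
```

```text
[0.43747145 0.07646205 0.18406693] [-0.04829863 -0.20704675 -3.26692614] 0.0094005072455008
shift -0.3226 0.1385 0.0011 turn 1.58
```

Request:
{"name": "drive_tool", "arguments": {
  "moves": "-.01 .005 0 0 -1; -.03 .015 0 0 -1; -.055 .027 0 0 -1; -.08 .039 0 0 -1; -.105 .05 0 1 -1; -.13 .061 0 1 -1; -.155 .071 0 1.6 -1; -.18 .081 0 1.6 -1"
}}

```text
time_s: 21.65
tool_pos: [0.4519, -0.1223, 0.1821]
tool_rot: [-179.8, 0.1, 68.6]
force: [0.4, -0.8, -2.7]
grip_width: 0.0095
```

Request:
{"name": "drive_tool", "arguments": {
  "moves": "-.025 .01 0 0 -1; -.05 .02 0 0 -1; -.075 .029 0 0 -1; -.1 .038 0 0 -1; -.12 .046 0 0 -1; -.133 .051 0 0 -1; -.139 .054 0 0 -1; -.141 .055 0 0 -1"
}}

```text
time_s: 22.45
tool_pos: [0.4524, -0.2726, 0.1826]
tool_rot: [-179.9, 0.0, 68.6]
force: [-0.1, 0.4, -3.3]
grip_width: 0.0097
```

```bash
python3 - <<'E'
from h import *
np.set_printoptions(precision=4,suppress=True)
p,d=shot('side');p2,d2=shot('top')
cv2.imwrite('pics/c.png',np.hstack([cv2.resize(p[190:430,270:510,::-1],(390,390)),cv2.resize(p2[190:330,350:490,::-1],(390,390))]))
o=get_obs();print(o['tool_pos'],o['tool_rot'],o['force'],o['grip_width'])
delta(.459,-.274,.03,68.7)
for c in('side','top'):
    for n in('tray','plate'):print(c,n,pinpoint(c,n)[:3])
E
```

```text
[ 0.4532 -0.2715  0.1829] [-179.9128   -0.0044   68.6551] [ 1.0572  0.4507 -3.3408] 0.009513140854680567
shift -0.0002 0.0063 0.1529 turn -0.04
side tray [{'uv': [409.0, 369.9], 'conf': 0.87}]
side plate [{'uv': [425.5, 307.2], 'conf': 0.8}, {'uv': [154.0, 246.4], 'conf': 0.66}, {'uv': [420.1, 259.5], 'conf': 0.47}]
top tray [{'uv': [437.1, 257.0], 'conf': 0.67}]
top plate [{'uv': [353.5, 168.5], 'conf': 0.89}, {'uv': [288.1, 230.4], 'conf': 0.7}, {'uv': [193.8, 349.2], 'conf': 0.69}]
```

View pics/c.png

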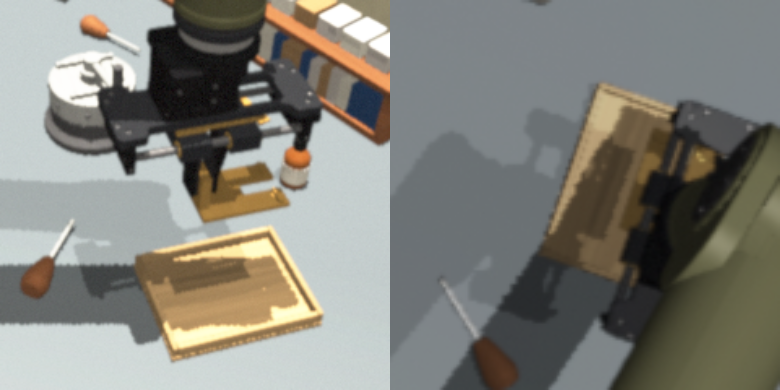

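The plate hangs level, lip up, over the tray's near half, and nothing is in the way. Lowering it.

Request:
{"name": "drive_tool", "arguments": {
  "moves": "0 .003 .015 0 -1; 0 .006 .035 0 -1; 0 .006 .058 0 -1; 0 .006 .081 0 -1; 0 .006 .103 0 -1; 0 .006 .12 0 -1; 0 .006 .132 0 -1; 0 .006 .138 0 -1"
}}

```text
time_s: 23.55
tool_pos: [0.4591, -0.2736, 0.0447]
tool_rot: [-179.9, -0.0, 68.7]
force: [-0.4, 1.1, -2.9]
grip_width: 0.0095
```

Request:
{"name": "drive_tool", "arguments": {
  "moves": "0 0 .004 0 -1; 0 0 .008 0 -1; 0 0 .012 0 -1; 0 0 .015 0 -1; 0 0 .017 0 -1; 0 0 .018 0 -1; 0 0 .018 0 -1; 0 0 .018 0 -1"
}}

```text
time_s: 24.35
tool_pos: [0.4594, -0.2742, 0.0277]
tool_rot: [180.0, -0.0, 68.7]
force: [0.1, -0.0, -2.9]
grip_width: 0.0096
```

Request:
{"name": "drive_tool", "arguments": {
  "moves": "0 0 .001 0 -1; 0 0 .002 0 -1; 0 0 .003 0 -1; 0 0 .0035 0 -1; 0 0 .0035 0 -1; 0 0 .0035 0 -1; 0 0 .0035 0 -1; 0 0 .0035 0 -1"
}}

```text
time_s: 25.15
tool_pos: [0.4594, -0.274, 0.0254]
tool_rot: [-180.0, -0.1, 68.7]
force: [-4.3, 3.5, 11.3]
grip_width: 0.0095
```

Request:
{"name": "drive_tool", "arguments": {
  "moves": "0 0 -.001 0 -1; 0 0 -.001 0 -1; 0 0 -.001 0 -.8; 0 0 -.001 0 -.6; 0 0 -.001 0 -.4; 0 0 -.001 0 -.25; 0 0 -.001 0 -.25; 0 0 -.001 0 -.25",
  "grip_force": 10
}}

```text
time_s: 25.95
tool_pos: [0.4593, -0.274, 0.025]
tool_rot: [180.0, -0.0, 68.7]
force: [-0.0, 0.5, 0.4]
grip_width: 0.0316
```

Request:
{"name": "drive_tool", "arguments": {
  "moves": "0 0 -.005 0 -.25; 0 0 -.02 0 -.25; 0 0 -.05 0 -.25; 0 0 -.09 0 -.25; 0 0 -.13 0 -.25; 0 0 -.16 0 -.25; 0 0 -.16 0 -.25; 0 0 -.16 0 -.25"
}}

```text
time_s: 26.75
tool_pos: [0.4597, -0.2742, 0.1862]
tool_rot: [179.9, -0.1, 68.7]
force: [-0.1, 0.4, -0.4]
grip_width: 0.0328
```

Request:
{"name": "drive_tool", "arguments": {
  "moves": "-.04 0 0 0 -.25; -.08 0 0 0 -.25; -.12 0 0 0 -.25; -.15 0 0 0 -.25; -.17 0 0 0 -.25; -.18 0 0 0 -.25; -.18 0 0 0 -.25; -.18 0 0 0 -.25"
}}

```text
time_s: 27.55
tool_pos: [0.3942, -0.4406, 0.1844]
tool_rot: [-179.9, -0.1, 68.7]
force: [-0.2, -0.8, 1.0]
grip_width: 0.0325
```

```bash
python3 - <<'E'
from h import *
np.set_printoptions(precision=4,suppress=True)
p,d=shot('side');p2,d2=shot('top')
cv2.imwrite('pics/d.png',np.hstack([cv2.resize(p[190:430,270:510,::-1],(390,390)),cv2.resize(p2[140:340,290:490,::-1],(390,390))]))
P=cloud('side',d);hsv=cv2.cvtColor(p,cv2.COLOR_RGB2HSV)
m=(d>0)&(np.hypot(P[...,0]-.548,P[...,1]-.0365)<.1)&(P[...,2]>.125);print('pin',m.sum(),P[m].mean(0))
for c,dd in(('side',d),('top',d2)):
    for n in('plate','plate_lip','crank_pin','vise_rim'):
        print(c,n,[(round(r['conf'],2),dep(c,r['uv'],dd)) for r in pinpoint(c,n)[:4]])
E
```

```text
pin 92 [ 0.5354 -0.0408  0.1404]
side plate [(0.93, array([ 0.7403, -0.0817, -0.0014])), (0.74, array([ 0.2693,  0.3332, -0.0003])), (0.62, array([0.6937, 0.1822, 0.0006])), (0.44, array([ 0.3256, -0.4407,  0.2971]))]
side plate_lip [(0.93, array([0.2754, 0.4082, 0.0495])), (0.71, array([ 0.7391, -0.0441,  0.0217])), (0.39, array([ 0.3031, -0.4162,  0.2958]))]
side crank_pin [(0.62, array([ 0.532 , -0.0359,  0.1303]))]
side vise_rim [(0.82, array([ 0.6409,  0.1809, -0.0007]))]
top plate [(0.98, array([ 0.7285, -0.0701,  0.0055])), (0.73, array([ 0.5044, -0.2915,  0.0081]))]
top plate_lip [(0.85, array([0.2718, 0.409 , 0.0416])), (0.65, array([ 0.458 , -0.2725,  0.0519])), (0.63, array([ 0.728 , -0.04  ,  0.0286]))]
top crank_pin [(0.63, array([0.3565, 0.1292, 0.0143])), (0.5, array([ 0.5304, -0.0393,  0.1491]))]
top vise_rim [(0.8, array([0.5789, 0.0924, 0.0185])), (0.26, array([0.3553, 0.1323, 0.0132]))]
```

View pics/d.png

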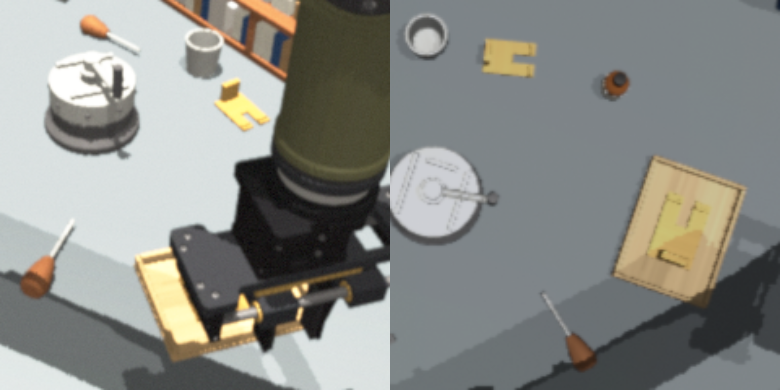

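The right half of the picture, a top view, shows the plate flat inside the tray at about (680,230), lip up. The crank still points about 79° from tight, the rails on the vise head look unturned, and the gripper is clear. Handing in.

```bash
python3 -c "
from cell import *
print(get_obs()['force'],get_obs()['time_s']);print(sign_off())"
```

```text
[-0.3200105  -0.3639372   0.05707588] 28.05
the job is handed in; nothing more can be done
None
```

The plate is flat, lip up and released in the tray, the crank is left loosened, and I handed the job in at about 28 s; no verdict came back.

- **Thread:** it is left-hand. Counter-clockwise, the crank pin gave only a few millimetres while the force climbed to about 10 N, below the 16 N that would slew the head. Clockwise, it turned steadily at about 5–6 N.
- **Loosening:** I turned it clockwise about 79°. The last look puts the pin at about (0.535, −0.040), so it has stayed there.
- **Plate:** I drew it about 63 mm along the vise's −x, then lifted it and lowered it into the tray. The top camera puts its origin near (0.504, −0.291), about 10 mm from the tray centre, and the lip top 52 mm up, as it should be when lying flat.
- **Bystanders:** the gravers near the vise and tray, the bottle and the cup stand where they were in the last picture, and nothing touched them. I did not re-measure the box or the pliers.

**Checks that disagreed:** the side view of the plate was blocked by the arm, so its final placing rests on the top view alone. The `vise_rim` detections in the last pictures landed on the wrong spot. I judged that the head had not slewed from the forces and from the rails' direction in the picture, not from a measured rim position.

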